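# Clamp a forming stake in the handwheel vise

## Task

Pull the round-headed stake out of the wooden block and stand it upright on the bed of the vise, about midway along the jaws and with its flat sides square to them. Then wind the vise's handwheel clockwise, not pushing the jaw itself, until the sliding jaw holds the stake firmly against the fixed jaw, and let go. Leave the other stake and everything else on the table where it is.

Things in the scene. Friction and masses are not known exactly. Their poses are not given: they have to be found in the camera images.
- vise: Low vise fixed to the table. Dark base plate 260 (x) x 110 (y) mm, its top (the bed) 12 mm above the table; grey gearbox with a flat-lying handwheel at the -x end, fixed jaw at the +x end, sliding jaw between. Origin: centre of the plate's underside, on the table. x: level, sliding direction, from handwheel to fixed jaw; y: along the jaws; z up. Yaw varies.
- moving_jaw: The vise's sliding grey jaw, 25 mm thick with a flat steel face 90 mm along y looking to +x, top 62 mm above the table. Frame parallel to the vise's; its face lies 35 mm to +x of its origin, and its origin lies on the vise's origin when jaw_slide is 0.
- fixed_face (a point): Middle of the upper edge of the fixed jaw's flat steel face: 90 mm along y, looking to -x, at vise x = 90 mm, top 62 mm above the table (50 mm above the bed).
- moving_face (a point): Middle of the upper edge of the sliding jaw's face (62 mm above the table).
- jaw_slide (a joint): Travel of the sliding jaw in m: 0 = fully open (55 mm between the faces), grows as it closes, end stop at 0.045. Geared to the handwheel: 2.55 mm a radian (16 mm a turn). With the 24 mm stake square between the faces it closes at 0.031; from the start that takes 1.3 to 2 turns.
- handwheel (a joint): Handwheel angle in rad, growing clockwise seen from above, which closes the jaw; starts at 0 to 4. Takes about 2.5 N at the knob and stays where it is left. Once the jaw bears on a clamped part it turns no further and the force at the knob rises steeply (about 18 N at the jaw per extra 1 N at the knob; on letting go up to about 40 N stays).
- crank_knob (a point): Middle of the handwheel's black upright knob, 24 mm in diameter, 48 mm tall (85 to 133 mm above the table), 46 mm off the wheel's axis. It spins freely on its pin, so a gripper holding it need not turn. The wheel below is 112 mm across, its top 81 mm above the table.
- wheel_axis (a point): Point on the handwheel's upright axis at the height of the knob's middle, 80 mm to -x of the vise's origin.
- stake_block: Wooden block 75 (x) x 170 (y) x 60 mm fixed to the table, with two square holes (27 mm wide, 50 mm deep, floor 10 mm above the table) at y = +45 and -45 mm; either stake may be in either hole. Origin: centre of the underside.
- round_stake: The stake to clamp: steel, about 0.5 kg, 116 mm tall. Square shank 24 x 24 mm, 85 mm tall, sides along its x and y; on it a round head 40 mm across, its upright rim from 85 to 105 mm, a low dome on top. Origin: centre of the shank's foot; z up the shank. Starts standing in a hole of the block, foot 10 mm above the table.
- flat_stake: The other stake: same shank, with a bar-shaped head 62 (x) x 26 (y) x 24 mm. Origin: centre of its foot. To be left in its hole.
- bottle: White closed plastic bottle, 54 mm across, 120 mm tall, standing. Origin: centre of its base. Bystander.
- tape_roll: White paper roll 60 mm across, 25 mm tall, lying flat. Origin: centre of its underside. Bystander.
- pliers: Pliers with black handles, about 155 mm long, lying flat, jaws to +x of its frame. Origin: on the table between the handles. Bystander.
Mind the look-alikes: they are no part of the job. Leave any red or yellow look-alike of the stake_block alone.

How it is judged (in metres and radians):
On the way, in this order (a step that is already met when the one before it is completed fails the run):
1. the round-headed stake is pulled clear of the block (z of round_stake in the frame of stake_block above 0.062 m), for 0.1 s.
2. the stake stands upright on the vise's bed between the jaws, let go (z of round_stake in the frame of vise below 0.017 m and y of round_stake in the frame of vise between -0.022 and 0.022 m and x of round_stake in the frame of vise between 0.035 and 0.09 m and angle between round_stake's own z axis and vertical below 0.07 rad and contact force between the fingers and round_stake below 0.1 N), for 0.2 s.
At the end, for the whole second after the job is handed in: The round-headed stake stands on the bed (5 mm), upright (0.07 rad), within 22 mm of the middle of the jaws, flats square to them (0.1 rad), against the fixed jaw (2.5 mm) and pressed by the sliding jaw with over 8 N; stake and handwheel at rest, released (all of step 2 and (angle between the x axis of round_stake and the x axis of vise, either way round below 0.1 rad or angle between the y axis of round_stake and the x axis of vise, either way round below 0.1 rad) and contact force between moving_jaw and round_stake above 8 N and x of round_stake in the frame of vise above 0.0755 m and linear speed of round_stake below 0.01 m/s and velocity of joint handwheel between -0.1 and 0.1 rad/s); the robot touches nothing.
It fails at once if the other stake, the bottle, the paper roll or the pliers is moved by more than 25 mm (distance of any of flat_stake, bottle, tape_roll, pliers from where it was at the start of the episode above 0.025 m).
It fails at once if the robot pushes the sliding jaw itself with more than 20 N (contact force between any of the arm, the fingers and moving_jaw above 20 N).
It also fails if it takes over 72 s, if anything falls off the work surface, if the arm or the gripper's body presses on something with over 40 N, if the wrist force passes 120 N, or if a joint passes its speed limit or range.

## Robot

A 6-joint arm with a two-finger parallel gripper is mounted at the origin on the work surface. World frame = base frame: x ahead of the robot, y to its left, z up, the work surface at z = 0. Lengths are in m, angles in degrees, forces in N, time in s.
With the tool pointing down it reaches from about 0.275 to 0.875 m from the base axis. Payload 12.5 kg.
Tool frame: the origin (TCP) lies midway between the tips of the shut fingers; the grasp point (between the pads) lies 19 mm behind it; z points along the fingers, y is the line along which they close (so a half turn about z gives the same grasp; the last joint's range is limited). The gripper opens to 85 mm and grips with 20 to 120 N. Pads are 22 mm wide; open, the fingers measure 114 mm over their backs; the gripper's body (76 mm by 85 mm) begins 54 mm behind the grasp point. The pads swing forward as they close: fully open they stand 13 mm farther back than shut.
Start: joints at [65.627, 20.094, 94.641, -0, 65.266, -4.847], TCP at [0.184, 0.518, 0.231] pointing down, gripper open.
Joint ranges: [-157.81, 157.81], [-45, 120.19], [0.68, 151.7], [-89.99, 269.99], [4.06, 180], [-164.3, 164.3]. Speed limits (degrees/s): [127.2, 127.2, 159.86, 180, 180, 180].

## Interface

Orientations are given as [roll, pitch, yaw] about the fixed x, y, z axes, in that order (R = Rz(yaw) Ry(pitch) Rx(roll)).
In Python, from station import bot, camera, spotter gives the robot as it stands.
- The arm moves only by the tool send_rows, never from a script. Its argument "moves" is text: rows parted by semicolons, each of 7 numbers parted by spaces: the shift along the tool's x, y, z in mm, then the turn, a rotation vector about the tool's x, y, z in degrees, then the opening in per cent of the stroke, from 0 (shut) to 100 (fully open). A call has 1 to 12 rows; each row is the pose to reach, as a shift and turn from the pose commanded when the call began, along the tool's axes at that moment; what a row does not reach only later rows make up. A row lasts 1/12 s, in which the tool goes at most 41.7 mm and 7.16 degrees, less where a joint would pass 70% of its speed; a pose out of reach is approached as far as the arm can. A call with a gripper value outside its range is refused whole. The fingers move at their own pace and stop on an object; "force" is the grip in N (left out, the last holds). Time passes only in rows, so rows that repeat a pose let the fingers close. It gives the time, the measured TCP pose, the force, the opening and the grip force at its end, in the units of the state.
- bot.get_state(): the state, without advancing time (a new reading comes with each control period).
- camera(name): name is "scene" or "top"; returns a dict with "image" (480x640x3 uint8, blue, green, red), "depth" (480x640 float32, m along the optical axis (not along the pixel's ray), 0 where there is no reading), "fx", "fy", "cx", "cy" (pixels), "R" (3x3) and "t" (3): a world point X has camera coordinates R X + t. Camera axes: x right, y down, z forward; pixel columns grow to the right and rows downward; lengths in m; the calibration is good to about 2 mm. A picture is of the moment at which its call begins.
- bot.sign_off(): hands the job in; it is judged then, once.
Trained networks look in a picture, given as the dict that the camera call returned (one of the last four; its "shot" number tells which), for a name from the list of things; names that differ only in an ending like _2 or _b are one class to them, and where a whole thing is asked for, a point or a joint stands for the part that bears it (a point fixed in the world has none). Each returns a list of dicts, best first, with "conf" (0 to 1); they miss things now and then, are a little off and sometimes report something else, mostly with a low value. They report only what shows in the picture. A call takes as long as a camera call. They do not tell look-alikes from the thing itself.
- spotter.masks_of(picture, thing): "mask" (480x640 bool, what is visible of it) and "at" ([column, row] in pixels, amid what is visible of it).
- spotter.mark_of(picture, thing): "at" ([column, row] in pixels: a listed point, or the origin of a listed thing).
The state is a dict: "time": time; "joint_pos": joint angles; "dq": joint speeds; "joint_efforts": joint torques, N m; "eef_pos": TCP position; "ee_rot": TCP orientation; "contact_force": force on the tool from outside, world axes, zero at the start; "wrist_torque": the same for the moment, N m; "gripper_width": finger opening in m; "grasp_force": force on a finger pad.
Only numpy, scipy, OpenCV 4.12 (cv2) and the standard library are available. Lean on these libraries where they do the work, as an engineer would, in place of code of your own. Each camera call takes 0.05 s, during which the arm holds its last target. There are 200 camera calls.

## Working session

There is one attempt and no reset: what is moved stays moved. The work goes in short steps, Python scripts to look and compute and a tool call to move; the robot and the scene stay as the last step left them, time stands still between calls to the robot, and variables do not carry over. Pictures are saved under pics/ and viewed, at most 10 in all, crops included, and the job is handed in when it is done.

Besides the shell and the picture viewer there is one more tool, called as name(argument=value, ...) on one line, values as JSON. send_rows: Moves the arm, as the interface text tells. Its arguments: {"type":"object","properties":{"moves":{"type":"string"},"force":{"type":"number"}},"required":["moves"]}

```bash
mkdir -p pics; cat > h.py <<'E'
import numpy as np, cv2
from station import bot, camera, spotter
from scipy.spatial.transform import Rotation as Ro
def pt(c,u,v,z=None):
    """world point of pixel: from depth, or on plane z"""
    R=np.array(c["R"]);t=np.array(c["t"]).ravel()
    d=np.array([(u-c["cx"])/c["fx"],(v-c["cy"])/c["fy"],1.])
    o=-R.T@t; w=R.T@d
    if z is None:
        p=c["depth"][int(v)-2:int(v)+3,int(u)-2:int(u)+3]; k=np.median(p[p>0]) if (p>0).any() else np.nan
    else: k=(z-o[2])/w[2]
    return o+k*w
def cloud(c,m):
    v,u=np.nonzero(m&(c["depth"]>0)); k=c["depth"][v,u]
    P=np.c_[(u-c["cx"])/c["fx"]*k,(v-c["cy"])/c["fy"]*k,k]
    return (P-np.array(c["t"]).ravel())@np.array(c["R"])
def ray(c,u,v):
    R=np.array(c["R"]);t=np.array(c["t"]).ravel()
    w=R.T@np.array([(u-c["cx"])/c["fx"],(v-c["cy"])/c["fy"],1.]); return -R.T@t,w/np.linalg.norm(w)
def tri(a,b):
    A=[];y=[]
    for o,w in (a,b):
        M=np.eye(3)-np.outer(w,w);A.append(M);y.append(M@o)
    return np.linalg.lstsq(np.vstack(A),np.hstack(y),rcond=None)[0]
E
python3 - <<'E'
from h import *
np.set_printoptions(precision=4,suppress=True)
for n in("scene","top"):
    c=camera(n); cv2.imwrite(f"pics/{n}0.png",c["image"])
    print(n,c["fx"],(-np.array(c["R"]).T@np.array(c["t"]).ravel()))
    for k in ["vise","moving_jaw","stake_block","round_stake","flat_stake","bottle","tape_roll","pliers"]:
        for r in spotter.masks_of(c,k)[:3]: 
            P=cloud(c,r["mask"]); print(" M",k,round(r["conf"],2),np.round(r["at"]),np.median(P,0),np.percentile(P[:,2],98))
    for k in ["fixed_face","moving_face","crank_knob","wheel_axis","stake_block","round_stake","flat_stake","vise"]:
        for r in spotter.mark_of(c,k)[:2]: print(" P",k,round(r["conf"],2),np.round(r["at"],1),pt(c,*r["at"]))
print(bot.get_state())
E
```

```text
scene 471.1576075244465 [ 1.146  -0.0843  0.9422]
 M vise 0.61 [406. 230.] [0.5626 0.1842 0.0479] 0.11396996975409894
 M vise 0.47 [384. 193.] [0.4784 0.1555 0.0805] 0.13335148304184236
 M moving_jaw 0.87 [410. 232.] [0.5868 0.1893 0.044 ] 0.06439555901272458
 M stake_block 0.93 [360. 350.] [0.8345 0.0335 0.0594] 0.06312543657521606
 M stake_block 0.8 [203. 183.] [ 0.3797 -0.2725  0.0581] 0.06315903540508476
 M stake_block 0.68 [236. 255.] [ 0.592  -0.2038  0.0586] 0.0632174821384979
 M round_stake 0.86 [211. 234.] [ 0.5626 -0.2446  0.1171] 0.12725876518270793
 M flat_stake 0.89 [249. 240.] [ 0.5975 -0.1623  0.1173] 0.12165370095227301
 M bottle 0.8 [520. 245.] [0.6446 0.4182 0.0717] 0.12098312725815495
 M bottle 0.16 [405. 229.] [0.5644 0.1842 0.0484] 0.10878016128408273
 M tape_roll 0.92 [315. 180.] [0.3735 0.0044 0.0217] 0.02807615488019427
 M pliers 0.72 [126. 268.] [ 0.5714 -0.4565  0.0157] 0.020901789025555575
 P fixed_face 0.83 [428.6 250.2] [0.6069 0.2393 0.0125]
 P moving_face 0.88 [418.3 237.9] [0.5993 0.2083 0.0587]
 P crank_knob 0.96 [372.9 176.9] [0.4589 0.1253 0.1158]
 
[... 1868 characters left out ...]
68.1] [0.8044 0.0371 0.0595]
 P round_stake 0.48 [406.4 264.6] [ 0.5418 -0.2282  0.1001]
 P flat_stake 0.76 [375.8 246.9] [ 0.5851 -0.1503  0.1109]
 P vise 0.9 [245.9 263.5] [0.5507 0.1837 0.0363]
{'time': 1.7, 'joint_pos': array([65.6256, 20.0941, 94.641 ,  0.0001, 65.265 , -4.8439]), 'dq': array([ 0.0061,  0.0762, -0.0706, -0.0457, -0.0005,  0.0656]), 'joint_efforts': array([ -0.0001, -50.603 , -29.1648,  -0.0001,   0.0007,   0.    ]), 'eef_pos': array([0.1838, 0.5184, 0.2313]), 'ee_rot': array([-180.    ,   -0.0001,  160.4695]), 'contact_force': array([-0.2597,  0.5506,  0.4785]), 'wrist_torque': array([-0.0569,  0.0308, -0.0103]), 'grasp_force': 0.0, 'gripper_width': 0.08556797024843336}
```

View pics/scene0.png

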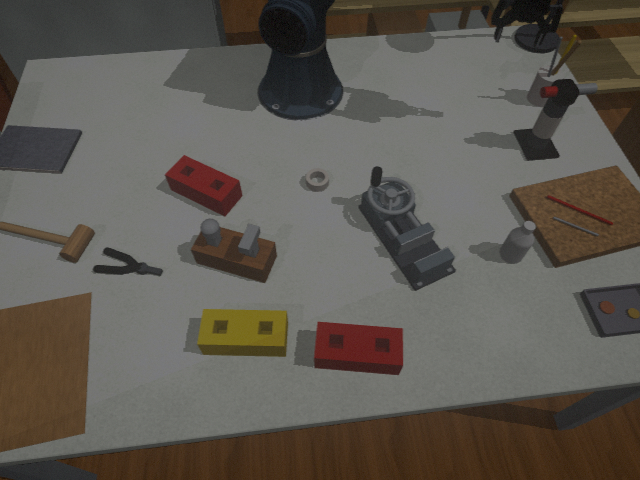

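View pics/top0.png

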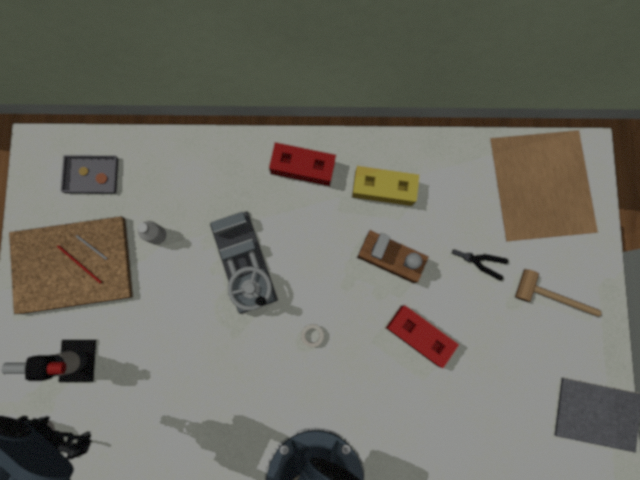

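The scene picture shows the brown block at (236,255): the round head at (211,232), and the bar head at (249,240). The vise is at (406,230), with its knob at (376,177). Look-alikes of the block are red (203,183), yellow (244,331) and red (358,347). The top view agrees, with the round head at (414,261), bar head at (380,245) and knob at (260,300).

Candidates for the round stake are the round head, scene (211,232), and the bar head, scene (249,240). I choose the round one and will check it in a crop.

```bash
python3 - <<'E'
from h import *
np.set_printoptions(precision=4,suppress=True)
C={n:camera(n) for n in("scene","top")}
pad=lambda c,u,v,w,h,s:cv2.resize(c["image"][v-h:v+h,u-w:u+w],None,fx=s,fy=s,interpolation=cv2.INTER_CUBIC)
cv2.imwrite("pics/crop1.png",np.hstack([pad(C["scene"],230,250,50,50,4),pad(C["top"],395,258,50,50,4)]))
full=np.ones((480,640),bool)
cl={n:cloud(C[n],full) for n in C}
def rect(P): 
    r=cv2.minAreaRect(np.float32(P[:,:2]*1000)); return np.round(r[0],1),np.round(r[1],1),round(r[2],1)
def near(P,c,r,z0,z1): return P[(np.hypot(*(P[:,:2]-c).T)<r)&(P[:,2]>z0)&(P[:,2]<z1)]
for n,P in cl.items():
    print(n)
    print(" block top",rect(near(P,[.575,-.2],.13,.052,.066)))
    q=near(P,[.555,-.241],.035,.095,.14); print(" round",rect(q),q[:,2].max(),len(q))
    q=near(P,[.555,-.241],.035,.119,.14); print(" dome",rect(q),np.median(q,0))
    q=near(P,[.595,-.16],.05,.10,.14); print(" flat",rect(q),np.median(q[:,2]))
    print(" vise low",rect(near(P,[.555,.19],.2,.008,.07)))
    print(" jaw tops",rect(near(P,[.6,.21],.09,.057,.067)))
    print(" wheel",rect(near(P,[.475,.16],.09,.072,.09)))
    q=near(P,[.455,.13],.04,.122,.14);print(" knob",rect(q),len(q))
# two-view triangulation of knob & networks
a=spotter.mark_of(C["scene"],"crank_knob")[0]["at"];b=spotter.mark_of(C["top"],"crank_knob")[0]["at"]
print("knob tri",tri(ray(C["scene"],*a),ray(C["top"],*b)))
m=[next(r for r in spotter.masks_of(C[n],"round_stake"))["at"] for n in C]
print("head tri",m,tri(ray(C["scene"],*m[0]),ray(C["top"],*m[1])))
E
```

```text
scene
 block top (array([ 571.6, -205.7]), array([173.3,  77.8]), 65.4)
 round (array([ 555.2, -246. ]), array([37.4, 39.1]), 4.5) 0.12781839960455874 325
 dome (array([ 554.8, -246.4]), array([35.8, 35.7]), 63.4) [ 0.5558 -0.2451  0.1234]
 flat (array([ 591.1, -164.4]), array([27. , 63.8]), 67.5) 0.11818603881844453
 vise low (array([561.5, 191.6]), array([261. , 111.4]), 20.1)
 jaw tops (array([596.1, 204.7]), array([167.5,  90.7]), 19.8)
 wheel (array([488.1, 166.2]), array([105.7, 112. ]), 30.0)
 knob (array([453.7, 132.2]), array([23.7, 21.7]), 35.3) 88
top
 block top (array([ 570.4, -204. ]), array([170.5,  76.1]), 65.3)
 round (array([ 551.7, -244.6]), array([37.8, 38.7]), 25.1) 0.12960397159816853 217
 dome (array([ 552.1, -243.6]), array([34.8, 33.9]), 54.3) [ 0.5511 -0.2439  0.1231]
 flat (array([ 589.2, -162.9]), array([26.1, 62.3]), 66.5) 0.1181050612668058
 vise low (array([547.6, 203.2]), array([300.3, 284.8]), 0.4)
 jaw tops (array([594.7, 206.6]), array([165.5,  89.8]), 19.5)
 wheel (array([484.3, 167.1]), array([109.3, 110.2]), 77.5)
 knob (array([451.1, 135.8]), array([22. , 21.7]), 89.4) 76
knob tri [0.4539 0.1344 0.1089]
head tri [[212.2, 231.1], [414.3, 262.0]] [ 0.5493 -0.247   0.0919]
```

View pics/crop1.png

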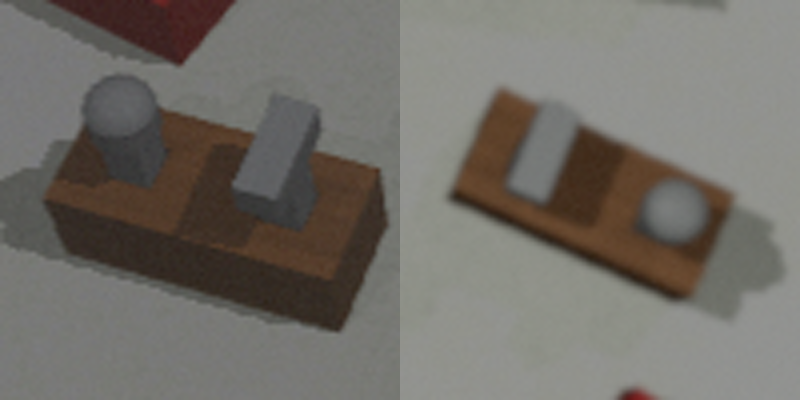

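The crop shows the round-domed stake at crop (121,105) in scene and (674,212) in top. The bar head is at (278,145) and (544,152). The round one is my target.

```bash
cat >> h.py <<'E'
def plan(x,y,z,psi):
    s=bot.get_state();R=Ro.from_euler("xyz",s["ee_rot"],degrees=True)
    T=Ro.from_euler("xyz",[180,0,psi],degrees=True)
    print("shift",np.round(R.inv().apply(np.array([x,y,z])-s["eef_pos"])*1000,1),"turn",np.round((R.inv()*T).as_rotvec(degrees=True),1),"t",s["time"],"w",s["gripper_width"],"F",s["contact_force"])
E
python3 -c "
from h import *
plan(.553,-.2455,.22,65.4)"
```

```text
shift [-603.3 -596.5   11.3] turn [-0.   0.  95.1] t 2.0 w 0.08526409501278064 F [-0.92987558  0.43939835  0.91401458]
```

send_rows(moves="-603 -596 0 0 0 95 100;-603 -596 0 0 0 95 100;-603 -596 0 0 0 95 100;-603 -596 0 0 0 95 100;-603 -596 0 0 0 95 100;-603 -596 0 0 0 95 100;-603 -596 0 0 0 95 100;-603 -596 0 0 0 95 100;-603 -596 0 0 0 95 100;-603 -596 0 0 0 95 100;-603 -596 0 0 0 95 100;-603 -596 0 0 0 95 100", force=60)

```text
time: 3.0
eef_pos: [0.402, 0.0661, 0.2316]
ee_rot: [179.9, -0.0, 74.2]
contact_force: [1.0, 0.4, 0.4]
gripper_width: 0.0857
grasp_force: 0.0
```

```bash
python3 -c "
from h import *
plan(.553,-.2455,.2,65.4);print(bot.get_state()['ee_rot'])"
```

```text
shift [-258.6  230.3   31.8] turn [ 0.  -0.   8.8] t 3.0 w 0.08565259844507328 F [0.96195727 0.37787193 0.41199611]
[ 1.79949046e+02 -1.95881919e-02  7.41706983e+01]
```

send_rows(moves="-258 230 0 0 0 8.8 100;-258 230 0 0 0 8.8 100;-258 230 0 0 0 8.8 100;-258 230 0 0 0 8.8 100;-258 230 0 0 0 8.8 100;-258 230 0 0 0 8.8 100;-258 230 0 0 0 8.8 100;-258 230 0 0 0 8.8 100;-258 230 0 0 0 8.8 100;-258 230 0 0 0 8.8 100;-258 230 0 0 0 8.8 100;-258 230 0 0 0 8.8 100")

```text
time: 4.0
eef_pos: [0.5539, -0.2408, 0.2312]
ee_rot: [-180.0, -0.0, 65.8]
contact_force: [0.5, 0.4, 0.6]
gripper_width: 0.0852
grasp_force: 0.0
```

```bash
python3 -c "
from h import *
plan(.553,-.2455,.087,65.4);print(bot.get_state()['ee_rot'])"
```

```text
shift [ -4.7   1.2 144.2] turn [-0.  -0.   0.4] t 4.0 w 0.08522381449019693 F [0.49506004 0.44709194 0.56218818]
[-1.79960712e+02 -1.24189387e-02  6.57549384e+01]
```

send_rows(moves="-5 1 40 0 0 0.4 100;-5 1 80 0 0 0.4 100;-5 1 115 0 0 0.4 100;-5 1 138 0 0 0.4 100;-5 1 149 0 0 0.4 100;-5 1 149 0 0 0.4 100;-5 1 149 0 0 0.4 30;-5 1 149 0 0 0.4 20;-5 1 149 0 0 0.4 10;-5 1 149 0 0 0.4 10;-5 1 149 0 0 0.4 10;-5 1 149 0 0 0.4 10", force=60)

```text
time: 5.0
eef_pos: [0.5538, -0.2471, 0.084]
ee_rot: [179.9, 0.0, 65.3]
contact_force: [-1.2, 1.0, 8.2]
gripper_width: 0.0383
grasp_force: 59.2
```

send_rows(moves="0 0 -8 0 0 0 10;0 0 -20 0 0 0 10;0 0 -40 0 0 0 10;0 0 -65 0 0 0 10;0 0 -95 0 0 0 10;0 0 -125 0 0 0 10;0 0 -145 0 0 0 10;0 0 -150 0 0 0 10;0 0 -150 0 0 0 10", force=80)

```text
time: 5.75
eef_pos: [0.5535, -0.2469, 0.234]
ee_rot: [179.8, 0.0, 65.3]
contact_force: [0.4, -0.1, -5.7]
gripper_width: 0.0381
grasp_force: 82.2
```

```bash
python3 - <<'E'
from h import *
c=np.array([.561,.191]);u=np.array([np.cos(np.radians(20)),np.sin(np.radians(20))])
p=c+.072*u; print(p)
plan(*p,.234,20)
c=camera("scene");cv2.imwrite("pics/held.png",cv2.resize(c["image"][100:300,130:330],None,fx=3,fy=3,interpolation=cv2.INTER_CUBIC))
E
```

```text
[0.62865787 0.21562545]
shift [ 4.517e+02 -1.247e+02 -4.000e-01] turn [ 0.1 -0.  45.3] t 5.75 w 0.03814842431150171 F [ 0.42623466 -0.13894723 -5.74945006]
```

View pics/held.png

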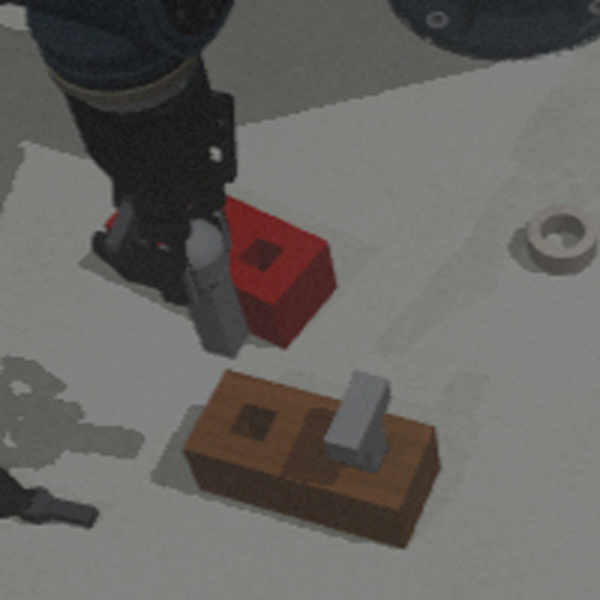

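The crop shows the round stake held by its head at about (205,245), with the shank hanging at (222,320). The left hole of the block is empty and the bar stake is undisturbed at (358,420).

send_rows(moves="30 -8 0 0 0 3 10;65 -18 0 0 0 7 10;105 -29 0 0 0 12 10;145 -40 0 0 0 17 10;185 -51 0 0 0 22 10;225 -62 0 0 0 27 10;265 -73 0 0 0 32 10;305 -84 0 0 0 37 10;345 -95 0 0 0 41 10;385 -106 0 0 0 44 10;420 -116 0 0 0 45.3 10;452 -125 0 0 0 45.3 10")

```text
time: 6.8
eef_pos: [0.6273, 0.2185, 0.2297]
ee_rot: [-180.0, 0.2, 20.0]
contact_force: [0.1, -0.8, -4.6]
gripper_width: 0.0378
grasp_force: 81.9
```

send_rows(moves="0 0 0 0 0 0 10;0 0 0 0 0 0 10;0 0 0 0 0 0 10")

```text
time: 7.05
eef_pos: [0.6275, 0.2157, 0.2303]
ee_rot: [180.0, 0.2, 20.0]
contact_force: [0.1, -1.3, -5.4]
gripper_width: 0.0383
grasp_force: 82.2
```

```bash
python3 - <<'E'
from h import *
np.set_printoptions(precision=4,suppress=True)
c0=np.array([.561,.191]);u=np.array([np.cos(np.radians(20)),np.sin(np.radians(20))]);v=np.array([-u[1],u[0]])
plan(*(c0+.073*u),.0875,20)
full=np.ones((480,640),bool)
for n in("scene","top"):
    c=camera(n);P=cloud(c,full)
    L=np.c_[(P[:,:2]-c0)@u,(P[:,:2]-c0)@v,P[:,2]]
    s=L[(abs(L[:,0]-.073)<.03)&(abs(L[:,1])<.03)&(L[:,2]>.14)&(L[:,2]<.21)]
    print(n,"shank",len(s),[ (z,np.percentile(q[:,:2],[2,50,98],axis=0).ravel()) for z in np.arange(.15,.21,.015) if len(q:=s[abs(s[:,2]-z)<.0075])>5])
    j=L[(abs(L[:,1])<.045)&(L[:,2]>.057)&(L[:,2]<.067)&(L[:,0]>-.02)&(L[:,0]<.13)]
    print(" jaw top hist x",np.histogram(j[:,0],np.arange(-.02,.131,.005))[0])
    im=cv2.resize(c["image"][60:260,300:500] if n=="scene" else c["image"][160:360,140:340],None,fx=2,fy=2,interpolation=cv2.INTER_CUBIC)
    cv2.imwrite(f"pics/ov_{n}.png",im)
cv2.imwrite("pics/over.png",np.hstack([cv2.imread("pics/ov_scene.png"),cv2.imread("pics/ov_top.png")]))
E
```

```text
shift [  2.5   0.5 142.8] turn [0.  0.2 0. ] t 7.05 w 0.03831521215185864 F [ 0.1249 -1.3383 -5.4248]
scene shank 268 [(np.float64(0.16499999999999998), array([ 0.0614, -0.0115,  0.0815, -0.0093,  0.0842,  0.0114])), (np.float64(0.17999999999999997), array([ 0.0607, -0.012 ,  0.0822, -0.0098,  0.0846,  0.0118])), (np.float64(0.19499999999999995), array([ 0.0614, -0.0127,  0.0823, -0.01  ,  0.0843,  0.0108]))]
 jaw top hist x [  0   0   0   0   0   0   3  51  76  71  74  74  62   0   0   0   0   0
   0   0   0   4  75  75  87  83  85 101  12   0]
top shank 0 []
 jaw top hist x [ 0  0  0  0  0  0  4 21 22 18 21 21  6  0  0  0  0  0  0  0  0  5 12 15
 13 14  9  2  0  0]
```

View pics/over.png

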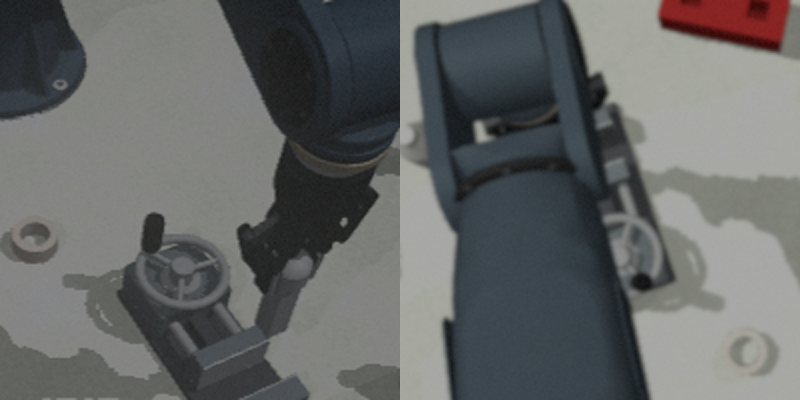

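The stake hangs upright and square over the gap: scene crop (283,305), with the jaws at (235,355) and (275,395). The depth puts its shank at vise x 61–84 mm and y ±12 mm, so I can lower it.

send_rows(moves="1 0 25 0 0 0 10;1 0 55 0 0 0 10;1 0 85 0 0 0 10;1 0 110 0 0 0 10;1 0 127 0 0 0 10;1 0 136 0 0 0 10;1 0 140 0 0 0 10;1 0 142 0 0 0 10;1 0 142 0 0 0 10;1 0 142 0 0 0 10")

```text
time: 7.98
eef_pos: [0.6299, 0.2165, 0.0916]
ee_rot: [180.0, -0.1, 20.0]
contact_force: [0.3, -0.8, -4.8]
gripper_width: 0.0378
grasp_force: 82.5
```

send_rows(moves="0 0 1.5 0 0 0 10;0 0 3 0 0 0 10;0 0 4 0 0 0 10;0 0 4.8 0 0 0 10;0 0 4.8 0 0 0 10")

```text
time: 8.4
eef_pos: [0.6296, 0.2167, 0.0863]
ee_rot: [180.0, -0.1, 20.0]
contact_force: [-0.8, 0.3, 1.3]
gripper_width: 0.0378
grasp_force: 83.1
```

send_rows(moves="0 0 0 0 0 0 50;0 0 0 0 0 0 60;0 0 0 0 0 0 80;0 0 0 0 0 0 100;0 0 0 0 0 0 100;0 0 0 0 0 0 100;0 0 -20 0 0 0 100;0 0 -50 0 0 0 100;0 0 -85 0 0 0 100;0 0 -120 0 0 0 100;0 0 -130 0 0 0 100;0 0 -130 0 0 0 100", force=20)

```text
time: 9.4
eef_pos: [0.6305, 0.2169, 0.2193]
ee_rot: [180.0, -0.4, 20.0]
contact_force: [0.2, 0.4, -0.0]
gripper_width: 0.0855
grasp_force: 0.0
```

```bash
cat > st.py <<'E'
from h import *
np.set_printoptions(precision=4,suppress=True)
c0=np.array([.561,.191]);u=np.array([np.cos(np.radians(20)),np.sin(np.radians(20))]);v=np.array([-u[1],u[0]])
def stake():
    c=camera("scene");P=cloud(c,np.ones((480,640),bool))
    L=np.c_[(P[:,:2]-c0)@u,(P[:,:2]-c0)@v,P[:,2]]
    s=L[(abs(L[:,0]-.073)<.03)&(abs(L[:,1])<.03)&(L[:,2]>.066)&(L[:,2]<.14)]
    for z0,z1 in((.066,.08),(.08,.094),(.1,.115)):
        q=s[(s[:,2]>z0)&(s[:,2]<z1)]; print(z0,len(q),np.percentile(q[:,:2],[2,98],axis=0).ravel() if len(q)>3 else "")
    print("top",s[:,2].max())
    k=L[(L[:,2]>.122)&(L[:,2]<.14)&(np.hypot(L[:,0]+.08,L[:,1])<.07)]; 
    if len(k): print("knob",len(k),k[:,:2].mean(0))
    j=L[(abs(L[:,1])<.045)&(L[:,2]>.057)&(L[:,2]<.065)&(L[:,0]>0)&(L[:,0]<.075)]
    print("moving jaw top x",np.percentile(j[:,0],[2,98])); return c
E
python3 - <<'E'
from st import *
c=stake(); cv2.imwrite("pics/st1.png",cv2.resize(c["image"][130:290,320:480],None,fx=3.5,fy=3.5,interpolation=cv2.INTER_CUBIC))
plan(.4525,.134,.216,20)
E
```

```text
0.066 56 [ 0.0634 -0.0111  0.0963  0.0127]
0.08 22 [ 0.0649 -0.0109  0.0869  0.0038]
0.1 82 [ 0.0621 -0.0177  0.0941  0.0115]
top 0.1302635227863908
knob 91 [-0.1188 -0.0191]
moving jaw top x [0.0163 0.0626]
shift [-194.7   17.     0.2] turn [ 0.  -0.1  0. ] t 9.45 w 0.08538158356927332 F [-0.2229  0.6809 -0.2059]
```

View pics/st1.png

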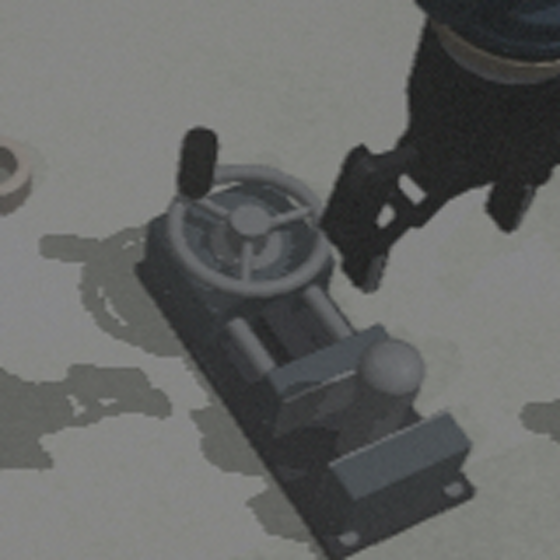

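The crop shows the stake standing upright between the jaws, with its head at (392,368) and clear of the open gripper. The knob is at (198,160), and the next step is to grasp it.

send_rows(moves="-38 4 0 0 0 0 100;-78 8 0 0 0 0 100;-118 12 0 0 0 0 100;-156 15 0 0 0 0 100;-185 18 0 0 0 0 100;-196 19 0 0 0 0 100;-196 19 20 0 0 0 100;-196 19 55 0 0 0 100;-196 19 90 0 0 0 100;-196 19 115 0 0 0 100;-196 19 125 0 0 0 100;-196 19 125 0 0 0 100", force=30)

```text
time: 10.45
eef_pos: [0.4497, 0.1312, 0.0879]
ee_rot: [-179.9, 0.3, 20.0]
contact_force: [-0.7, -0.5, -1.2]
gripper_width: 0.0858
grasp_force: 0.0
```

send_rows(moves="0 0 0 0 0 0 30;0 0 0 0 0 0 20;0 0 0 0 0 0 5;0 0 0 0 0 0 5;0 0 0 0 0 0 5;0 0 0 0 0 0 5;0 0 0 0 0 0 5")

```text
time: 11.03
eef_pos: [0.452, 0.1317, 0.0913]
ee_rot: [180.0, -0.1, 20.0]
contact_force: [-1.7, 0.2, 7.3]
gripper_width: 0.0234
grasp_force: 30.1
```

```bash
python3 - <<'E'
from st import *
s=bot.get_state();d=s["eef_pos"][:2]-c0; print(d@u,d@v)
x,y=d@u+.08,d@v; a0=np.arctan2(y,x); r=np.hypot(x,y);print(np.degrees(a0),r,s["contact_force"])
for k in range(1,13):
    a=a0-np.radians(15*k); print("%d %d"%(round(1000*(.046*np.cos(a)-x)),round(-1000*(.046*np.sin(a)-y))),end="; ")
E
```

```text
-0.12265696457581071 -0.018438332881678503
-156.62374395374096 0.04647137555826766 [-1.7417  0.2141  7.3079]
-3 -12; -3 -24; 0 -35; 6 -46; 14 -55; 24 -61; 36 -64; 48 -64; 60 -61; 70 -55; 79 -47; 85 -37;
```

send_rows(moves="-3 -12 -1 0 0 0 5;-3 -24 -1 0 0 0 5;0 -35 -1 0 0 0 5;6 -46 -1 0 0 0 5;14 -55 -1 0 0 0 5;24 -61 -1 0 0 0 5;36 -64 -1 0 0 0 5;48 -64 -1 0 0 0 5;60 -61 -1 0 0 0 5;70 -55 -1 0 0 0 5;79 -47 -1 0 0 0 5;85 -37 -1 0 0 0 5")

```text
time: 12.03
eef_pos: [0.5184, 0.1953, 0.0914]
ee_rot: [-180.0, 0.1, 20.1]
contact_force: [-10.6, -5.7, 5.3]
gripper_width: 0.0229
grasp_force: 31.5
```

send_rows(moves="0 0 0 0 0 0 5")

```text
time: 12.12
eef_pos: [0.5193, 0.1938, 0.0914]
ee_rot: [180.0, 0.1, 20.0]
contact_force: [-0.8, -3.8, 0.9]
gripper_width: 0.0229
grasp_force: 31.5
```

```bash
cat > circ.py <<'E'
from st import *
import sys
step=float(sys.argv[1])
s=bot.get_state();d=s["eef_pos"][:2]-c0
x,y=d@u+.08,d@v; a0=np.arctan2(y,x);r=np.hypot(x,y);f=s["contact_force"][:2];tg=np.array([np.sin(a0),-np.cos(a0)]);rd=np.array([np.cos(a0),np.sin(a0)])
fv=np.array([f@u,f@v]);print("ang",np.degrees(a0),"r",r,"F tang cw",fv@tg,"rad",fv@rd,"w",s["gripper_width"],s["time"],s["contact_force"][2])
for k in range(1,13):
    a=a0-np.radians(step*k); print("%.1f %.1f"%(1000*(.046*np.cos(a)-x),-1000*(.046*np.sin(a)-y)),end="; ")
print();
if len(sys.argv)>2: stake()
E
python3 circ.py 15 1
```

```text
ang 22.05233145023989 r 0.04505378346213297 F tang cw 2.3458674720448704 rad -3.1372478799926666 w 0.0229254427755572 12.1167 0.8956296366262531
3.9 11.3; 3.8 23.3; 0.6 34.9; -5.5 45.2; -14.0 53.6; -24.5 59.6; -36.1 62.6; -48.1 62.5; -59.7 59.3; -70.0 53.2; -78.5 44.6; -84.4 34.2; 
0.066 57 [ 0.0635 -0.0112  0.0875  0.0105]
0.08 18 [ 0.0714 -0.0117  0.0868 -0.0016]
0.1 73 [ 0.0645 -0.0181  0.0941  0.0089]
top 0.1308183439687305
knob 132 [-0.0304  0.0152]
moving jaw top x [0.0244 0.0681]
```

send_rows(moves="3 11 0 0 0 0 5;3 23 0 0 0 0 5;0 35 0 0 0 0 5;-6 45 0 0 0 0 5;-14 54 0 0 0 0 5;-25 60 0 0 0 0 5;-36 62 0 0 0 0 5;-48 62 0 0 0 0 5;-60 59 0 0 0 0 5;-70 53 0 0 0 0 5;-79 45 0 0 0 0 5;-84 34 0 0 0 0 5")

```text
time: 13.17
eef_pos: [0.4502, 0.1337, 0.0914]
ee_rot: [180.0, 0.1, 20.0]
contact_force: [-5.1, -8.8, 6.2]
gripper_width: 0.0233
grasp_force: 32.1
```

send_rows(moves="0 0 0 0 0 0 5")

```text
time: 13.25
eef_pos: [0.4491, 0.1347, 0.0914]
ee_rot: [180.0, 0.2, 20.1]
contact_force: [-8.2, -4.4, 2.9]
gripper_width: 0.0234
grasp_force: 31.9
```

```bash
python3 circ.py 7 1
```

```text
ang -161.76260986757626 r 0.04671477675757278 F tang cw 1.5529695131494845 rad 9.154013922407827 w 0.02336747524943289 13.25 2.895534007717898
-0.7 -5.7; -1.5 -11.2; -1.6 -16.8; -1.0 -22.4; 0.3 -27.9; 2.3 -33.2; 4.8 -38.1; 8.0 -42.8; 11.7 -47.0; 15.9 -50.8; 20.5 -54.0; 25.5 -56.6; 
0.066 58 [ 0.0646 -0.0122  0.087   0.0112]
0.08 19 [ 0.0647 -0.0113  0.0871  0.    ]
0.1 78 [ 0.0628 -0.0183  0.0937  0.0103]
top 0.1302219500404807
knob 139 [-0.1167 -0.0147]
moving jaw top x [0.0321 0.0689]
```

send_rows(moves="-0.7 -6 0 0 0 0 5;-1.5 -11 0 0 0 0 5;-1.6 -17 0 0 0 0 5;-1 -22 0 0 0 0 5;0.3 -28 0 0 0 0 5;2.3 -33 0 0 0 0 5;5 -38 0 0 0 0 5;8 -43 0 0 0 0 5;12 -47 0 0 0 0 5;16 -51 0 0 0 0 5;20.5 -54 0 0 0 0 5;25.5 -57 0 0 0 0 5")

```text
time: 14.3
eef_pos: [0.4507, 0.199, 0.0914]
ee_rot: [-179.7, 0.5, 20.0]
contact_force: [-26.8, 23.5, 13.9]
gripper_width: 0.0232
grasp_force: 33.7
```

send_rows(moves="0 0 0 0 0 0 5")

```text
time: 14.38
eef_pos: [0.4518, 0.1999, 0.0914]
ee_rot: [-179.7, 0.4, 20.0]
contact_force: [-25.9, 30.2, 13.5]
gripper_width: 0.0231
grasp_force: 34.0
```

```bash
python3 circ.py 4 1
```

```text
ang 113.15515482643544 r 0.04968092972842367 F tang cw 1.817206108494907 rad 39.751512746813944 w 0.023097487059412208 14.3833 13.519416095396487
4.4 2.2; 7.5 1.3; 10.6 0.5; 13.8 0.0; 17.0 -0.3; 20.2 -0.3; 23.4 -0.2; 26.6 0.2; 29.8 0.8; 32.9 1.7; 35.9 2.7; 38.9 3.9; 
0.066 53 [ 0.0636 -0.0113  0.0868  0.0118]
0.08 20 [ 0.0654 -0.0112  0.0867  0.0002]
0.1 76 [ 0.0649 -0.018   0.0945  0.0084]
top 0.1306235048016889
knob 130 [-0.092   0.0428]
moving jaw top x [0.0364 0.0661]
```

send_rows(moves="-1 -2 0 0 0 0 5;-1 -2 0 0 0 0 5")

```text
time: 14.6
eef_pos: [0.4517, 0.2001, 0.0915]
ee_rot: [-179.8, 0.2, 20.0]
contact_force: [-15.6, 17.4, 6.0]
gripper_width: 0.0231
grasp_force: 32.7
```

```bash
sed -i 's/x,y=d@u+.08,d@v;/x,y=d@u+.08,d@v-.0027;/' circ.py; python3 circ.py 4
```

```text
ang 114.35552472809492 r 0.04750712673649144 F tang cw 1.0621870763777013 rad 23.343099593734355 w 0.02309107070080057 14.6 5.968326549585766
3.6 0.2; 6.6 -0.9; 9.7 -1.7; 12.9 -2.2; 16.1 -2.6; 19.3 -2.7; 22.5 -2.6; 25.7 -2.3; 28.9 -1.8; 32.0 -1.0; 35.1 -0.0; 38.0 1.1;
```

send_rows(moves="-1 -3 0 0 0 0 5;2 -4.2 0 0 0 0 5;5 -5.3 0 0 0 0 5;8.4 -6.1 0 0 0 0 5;11.7 -6.7 0 0 0 0 5;11.7 -6.7 0 0 0 0 5")

```text
time: 15.1
eef_pos: [0.4639, 0.2087, 0.0915]
ee_rot: [180.0, -0.0, 20.0]
contact_force: [2.7, -3.8, -2.0]
gripper_width: 0.023
grasp_force: 32.1
```

```bash
python3 circ.py 4
```

```text
ang 96.28250583460442 r 0.04745866333010382 F tang cw 0.7267740136113298 rad -4.6287041330209435 w 0.022961954780995174 15.1 -1.9599270625468797
3.4 1.2; 6.6 1.2; 9.8 1.4; 13.0 1.8; 16.1 2.5; 19.2 3.4; 22.2 4.4; 25.2 5.7; 28.0 7.2; 30.7 8.9; 33.3 10.8; 35.8 12.8;
```

send_rows(moves="3.3 0.3 0 0 0 0 5;6.6 0.4 0 0 0 0 5;9.8 0.6 0 0 0 0 5;13 1 0 0 0 0 5;13 1 0 0 0 0 5")

```text
time: 15.52
eef_pos: [0.4763, 0.2122, 0.0915]
ee_rot: [180.0, -0.0, 20.0]
contact_force: [0.9, -4.7, -1.4]
gripper_width: 0.0234
grasp_force: 32.3
```

```bash
python3 circ.py 4
```

```text
ang 80.54802209878245 r 0.046802665177658395 F tang cw 0.05586018800447888 rad -4.778706465000188 w 0.023377169128245365 15.5167 -1.3560440948622503
3.0 1.4; 6.1 2.3; 9.1 3.4; 12.1 4.6; 14.9 6.1; 17.7 7.8; 20.3 9.6; 22.8 11.7; 25.1 13.9; 27.3 16.3; 29.3 18.8; 31.1 21.4;
```

send_rows(moves="3 1.1 0 0 0 0 5;6.1 2 0 0 0 0 5;9.1 3 0 0 0 0 5;12.1 4.3 0 0 0 0 5;12.1 4.3 0 0 0 0 5", force=60)

```text
time: 15.93
eef_pos: [0.4891, 0.2121, 0.0916]
ee_rot: [180.0, 0.0, 20.0]
contact_force: [-0.3, -7.2, 2.1]
gripper_width: 0.0227
grasp_force: 58.8
```

```bash
python3 circ.py 4 1
```

```text
ang 64.7942283338361 r 0.04612023997247476 F tang cw 0.3066218673045823 rad -7.196682450231403 w 0.022696899004753742 15.9333 2.1462073694489434
2.8 1.6; 5.6 3.2; 8.2 5.1; 10.7 7.1; 13.0 9.3; 15.2 11.7; 17.2 14.2; 19.0 16.8; 20.7 19.6; 22.1 22.4; 23.4 25.4; 24.4 28.4; 
0.066 51 [ 0.0654 -0.0111  0.0891  0.0112]
0.08 28 [ 0.0655 -0.0121  0.089   0.0037]
0.1 81 [ 0.0645 -0.0186  0.0963  0.0086]
top 0.13109103550300089
knob 117 [-0.0522  0.0405]
moving jaw top x [0.0388 0.0663]
```

send_rows(moves="2.8 1.6 0 0 0 0 5;5.6 3.2 0 0 0 0 5;8 5 0 0 0 0 5;8 5 0 0 0 0 5")

```text
time: 16.32
eef_pos: [0.4979, 0.2099, 0.0915]
ee_rot: [180.0, 0.1, 20.0]
contact_force: [-2.0, -7.9, 3.8]
gripper_width: 0.0225
grasp_force: 58.9
```

```bash
python3 circ.py 4
```

```text
ang 53.38769538994247 r 0.04563720341380516 F tang cw 0.30417690174615275 rad -8.131473401049904 w 0.02250557421435794 16.3167 3.84617435529071
2.7 1.7; 5.1 3.9; 7.3 6.2; 9.3 8.7; 11.2 11.3; 12.9 14.1; 14.3 16.9; 15.6 19.9; 16.7 22.9; 17.5 26.0; 18.2 29.1; 18.6 32.3;
```

send_rows(moves="2.5 2 0 0 0 0 5;5 4 0 0 0 0 5;5 4 0 0 0 0 5")

```text
time: 16.57
eef_pos: [0.5036, 0.2076, 0.0915]
ee_rot: [179.9, 0.1, 20.0]
contact_force: [-5.2, -9.9, 5.9]
gripper_width: 0.0232
grasp_force: 59.0
```

```bash
python3 circ.py 4
```

```text
ang 45.735239902919936 r 0.04538859322519524 F tang cw -0.6369152674340067 rad -11.13432491582135 w 0.023192778765013224 16.5667 5.911914221533783
2.6 1.9; 4.7 4.4; 6.6 7.0; 8.3 9.7; 9.8 12.5; 11.0 15.5; 12.1 18.5; 13.0 21.6; 13.7 24.7; 14.1 27.9; 14.3 31.1; 14.3 34.3;
```

send_rows(moves="1.4 2.6 0 0 0 0 5;3.5 5 0 0 0 0 5;3.5 5 0 0 0 0 5")

```text
time: 16.82
eef_pos: [0.5087, 0.2044, 0.0915]
ee_rot: [180.0, 0.1, 20.0]
contact_force: [-4.3, -6.9, 4.0]
gripper_width: 0.0227
grasp_force: 59.1
```

```bash
python3 circ.py 4 1
```

```text
ang 38.133256512556244 r 0.04498647219527727 F tang cw 0.014844958695046881 rad -8.093145565766598 w 0.02268477593512195 16.8167 3.9618356233480583
2.7 2.0; 4.4 4.7; 5.9 7.5; 7.2 10.4; 8.3 13.5; 9.2 16.5; 9.9 19.7; 10.4 22.9; 10.6 26.1; 10.6 29.3; 10.4 32.5; 9.9 35.7; 
0.066 56 [ 0.0673 -0.0111  0.0903  0.0122]
0.08 20 [ 0.0703 -0.0107  0.0906  0.0058]
0.1 73 [ 0.0681 -0.0187  0.0974  0.0082]
top 0.12963483173594426
knob 122 [-0.0362  0.0284]
moving jaw top x [0.0398 0.0674]
```

send_rows(moves="1 2.4 0 0 0 0 5;2.7 5 0 0 0 0 5;2.7 5 0 0 0 0 5")

```text
time: 17.12
eef_pos: [0.513, 0.2009, 0.0915]
ee_rot: [-180.0, 0.1, 20.0]
contact_force: [-4.2, -5.3, 3.0]
gripper_width: 0.0227
grasp_force: 59.1
```

```bash
python3 circ.py 4
```

```text
ang 31.0366435685843 r 0.044663792734096625 F tang cw 0.07221038826880036 rad -6.813618632731396 w 0.022720939399200658 17.1167 3.0403219187477983
2.7 2.1; 4.1 5.0; 5.2 8.0; 6.2 11.1; 6.9 14.2; 7.4 17.4; 7.7 20.6; 7.7 23.8; 7.6 27.0; 7.2 30.2; 6.6 33.3; 5.7 36.4;
```

send_rows(moves="0.7 2.7 0 0 0 0 5;2 5.4 0 0 0 0 5;2 5.4 0 0 0 0 5")

```text
time: 17.37
eef_pos: [0.517, 0.1967, 0.0915]
ee_rot: [-180.0, -0.0, 20.0]
contact_force: [-2.7, -0.8, 3.0]
gripper_width: 0.0229
grasp_force: 58.9
```

```bash
python3 circ.py 4
```

```text
ang 23.574393176573953 r 0.04432729919631592 F tang cw -1.2630108780305063 rad -2.5517389636776104 w 0.022893721800294038 17.3667 3.017975612563819
2.7 2.3; 3.7 5.4; 4.4 8.5; 5.0 11.7; 5.3 14.9; 5.4 18.1; 5.2 21.3; 4.9 24.5; 4.3 27.6; 3.5 30.7; 2.5 33.8; 1.3 36.7;
```

send_rows(moves="1 3 0 0 0 0 5;1 3 0 0 0 0 5")

```text
time: 17.53
eef_pos: [0.5188, 0.1946, 0.0916]
ee_rot: [-180.0, -0.0, 20.0]
contact_force: [-4.8, 1.2, 2.7]
gripper_width: 0.0229
grasp_force: 59.0
```

```bash
python3 circ.py 4 1
```

```text
ang 19.948587979551547 r 0.04420612036756857 F tang cw -4.053415041968337 rad -2.896262073379654 w 0.022941457367546082 17.5333 2.731634284136572
2.7 2.4; 3.4 5.6; 4.0 8.7; 4.3 11.9; 4.4 15.1; 4.3 18.3; 4.0 21.5; 3.4 24.7; 2.7 27.8; 1.7 30.9; 0.5 33.8; -1.0 36.7; 
0.066 58 [ 0.0664 -0.0127  0.0903  0.0118]
0.08 19 [ 0.0715 -0.0111  0.0911  0.003 ]
0.1 77 [ 0.0668 -0.0184  0.0978  0.01  ]
top 0.1304861949439916
knob 129 [-0.0305  0.016 ]
moving jaw top x [0.0402 0.0685]
```

send_rows(moves="0.2 1 0 0 0 0 5;0.2 1 0 0 0 0 5;0.2 1 0 0 0 0 5")

```text
time: 17.83
eef_pos: [0.5191, 0.194, 0.0915]
ee_rot: [-179.9, -0.0, 20.0]
contact_force: [-5.7, 4.4, 2.4]
gripper_width: 0.023
grasp_force: 59.0
```

```bash
python3 circ.py 4
```

```text
ang 19.1543257630723 r 0.044124068189977446 F tang cw -6.964164404757882 rad -1.6274064109781916 w 0.022971730157804036 17.8333 2.409424516356349
2.7 2.5; 3.4 5.6; 4.0 8.7; 4.2 11.9; 4.3 15.2; 4.2 18.4; 3.8 21.6; 3.2 24.7; 2.3 27.8; 1.3 30.8; 0.1 33.8; -1.4 36.7;
```

send_rows(moves="0 0.4 0 0 0 0 5;0 0.4 0 0 0 0 5;0 0.4 0 0 0 0 50;0 0.4 0 0 0 0 100;0 0.4 0 0 0 0 100;0 0.4 0 0 0 0 100;0 0 0 0 0 0 100;0 0 -20 0 0 0 100;0 0 -55 0 0 0 100;0 0 -90 0 0 0 100;0 0 -120 0 0 0 100;0 0 -130 0 0 0 100")

```text
time: 18.83
eef_pos: [0.5207, 0.1938, 0.2261]
ee_rot: [180.0, -0.4, 20.0]
contact_force: [0.2, -0.5, 0.3]
gripper_width: 0.0852
grasp_force: 0.0
```

send_rows(moves="-40 0 0 0 0 0 100;-80 0 0 0 0 0 100;-90 0 0 0 0 0 100;-90 0 0 0 0 0 100;-90 0 0 0 0 0 100")

```text
time: 19.25
eef_pos: [0.435, 0.1627, 0.2217]
ee_rot: [180.0, -0.1, 20.0]
contact_force: [0.2, 0.2, 0.6]
gripper_width: 0.0853
grasp_force: 0.0
```

```bash
python3 - <<'E'
from st import *
c=stake(); cv2.imwrite("pics/end.png",cv2.resize(c["image"][130:290,320:480],None,fx=3.5,fy=3.5,interpolation=cv2.INTER_CUBIC))
E
```

```text
0.066 55 [ 0.0669 -0.0116  0.0913  0.0113]
0.08 21 [ 0.0703 -0.0112  0.0914  0.0004]
0.1 78 [ 0.0673 -0.0184  0.0982  0.0085]
top 0.1333912237936895
knob 98 [-0.0346  0.0167]
moving jaw top x [0.0398 0.0701]
```

View pics/end.png

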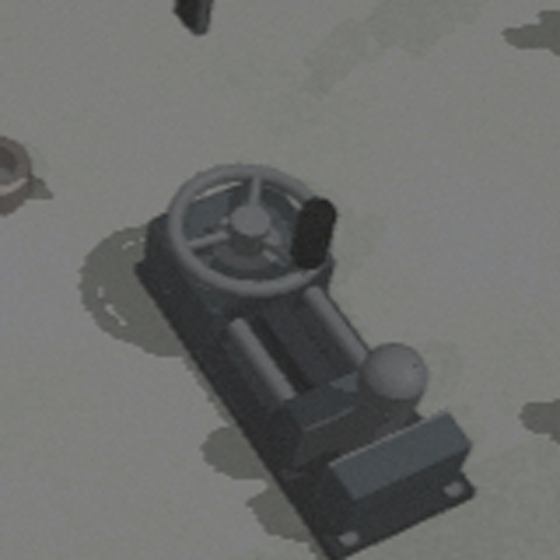

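The end crop shows the stake upright with its head at (393,375), the sliding jaw closed against it, and the gripper clear. I'll do a quick check of its height before handing in.

```bash
python3 - <<'E'
from st import *
for n in("scene","top"):
    c=camera(n);P=cloud(c,np.ones((480,640),bool));L=np.c_[(P[:,:2]-c0)@u,(P[:,:2]-c0)@v,P[:,2]]
    s=L[(np.hypot(L[:,0]-.079,L[:,1])<.01)&(L[:,2]>.1)]; print(n,len(s),np.percentile(s[:,2],[10,50,90]) if len(s) else "")
print(bot.get_state()["contact_force"])
E
```

```text
scene 67 [0.1244 0.1268 0.1289]
top 53 [0.1219 0.1263 0.1287]
[-0.3418 -0.7453 -0.7134]
```

The dome top is at about 127 mm, matching a foot on the bed (12 + 116 = 128 mm).

```bash
python3 -c "
from station import bot
print(bot.sign_off())"
```

```text
the job is handed in; nothing more can be done
None
```

The job is handed in, verdict not shown: the round stake stands upright on the vise bed against the fixed jaw, clamped by winding the handwheel to about 7 N at the knob (the clamping force that stayed was not measured), and the arm is clear.

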